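# Build a dead-weight creep test stack

## Task

Set up the dead-weight creep test on the round base, one part after another: stand in its pot whichever of the two plastic pucks fits right down inside it, put the blue presser foot over that puck with its spigot up, then thread the big steel ring weight onto the spigot, and the small brass ring weight on top of it. Every part must sit fully down and upright on the one below; leave the other puck standing on the bench, out of the way of the base, and do not disturb the small dark vial or the white bottle.

Things in the scene. Friction and masses are not known exactly. Their poses are not given: they have to be found in the camera images.
- pot_floor (a point): Centre of the inner floor of the pot on the fixed test base, 10 mm above the bench. The base is a round dark steel flange, 100 mm across and 10 mm high, screwed down, with a bright aluminium pot wall on it: bore 54 mm, outside 66 mm, wall top 20 mm above the bench (pot 10 mm deep). z points up.
- red_puck_mid (a point): Centre (half-way up) of the red plastic puck, an upright solid cylinder 42 mm across and 40 mm high. Grip it in its upper part, fingertips at least 11 mm above its underside, so that they clear the pot wall. z is its axis, up.
- grey_puck_mid (a point): Centre (half-way up) of the grey plastic puck, an upright solid cylinder 62 mm across and 40 mm high. z is its axis, up.
- foot_stem (a point): Middle of the spigot of the blue presser foot, 39 mm above its lowest edge. The foot is a blue round cap 58 mm across, 14 mm high, with a steel spigot 12 mm across standing 50 mm up from its middle; take it by the spigot. The cap has a recess underneath, 51 mm across and 6 mm deep, that goes over the puck: seated, this point is 33 mm above the puck's top. 0.12 kg. z is its axis, up.
- steel_weight_mid (a point): Centre (half-way up) of the big steel ring weight: 60 mm across, 34 mm high, with a through hole 24 mm across, lying flat; about 0.6 kg. Seated on the foot's cap, its centre is 8 mm below the middle of the spigot. z is its axis, up.
- brass_weight_mid (a point): Centre (half-way up) of the small brass ring weight: 46 mm across, 28 mm high, with a through hole 24 mm across, lying flat; about 0.28 kg. Seated on the steel weight, its centre is 23 mm above the middle of the spigot. The spigot then ends inside its hole. z is its axis, up.
- vial_mid (a point): Centre (half-way up) of a small dark vial with a blue band and a white cap, 27 mm across and 55 mm high, standing loose among the parts; a bystander. z up.
- bottle_mid (a point): Centre (half-way up) of a loose square white plastic bottle, 61 x 72 mm and 167 mm high, standing beside the parts; a bystander. z up.
There are look-alikes about, which are no part of the job. Of the things that look like the part that bears foot_stem, take the one that is nearest to the robot's base at the start.

How it is judged:
By the outcome, as a careful person would: the job done as asked, in the order asked, and still so for the second after the job is handed in, with the robot touching nothing.
It also fails if it takes over 120 s, if anything falls off the work surface, if the arm or the gripper's body presses on something with over 40 N, if the wrist force passes 120 N, or if a joint passes its speed limit or range.

## Robot

A 6-joint arm with a two-finger parallel gripper is mounted at the origin on a cart in front of the work surface, level with it; the furniture and walls round the work are solid. World frame = base frame: x ahead of the robot, y to its left, z up, the work surface at z = 0. Lengths are in mm, angles in rad, forces in N, time in s.
With the tool pointing down it reaches from about 275 to 750 mm from the base axis. Payload 10.2 kg.
Tool frame: the origin (TCP) lies between the finger pads; the fingertips stand 11 mm ahead of it and the grasp point (between the pads) lies 8 mm behind it; z points along the fingers, y is the line along which they close (so a half turn about z gives the same grasp; the last joint's range is limited). The gripper opens to 85 mm and grips with 20 to 120 N. Pads are 22 mm wide; open, the fingers measure 114 mm over their backs; the gripper's body (76 mm by 85 mm) begins 54 mm behind the grasp point. The pads swing forward as they close: fully open they stand 13 mm farther back than shut.
Start: joints at [-1.423, 0.313, 1.498, -0, 1.331, -0.223], TCP at [190.227, -489.331, 242.294] pointing down, gripper open.
Joint ranges: [-2.94, 2.94], [-0.97, 2.17], [0.19, 2.56], [-1.23, 4.37], [0.02, 3.11], [-2.88, 2.88]. Speed limits (rad/s): [2.39, 2.39, 3.01, 3.14, 3.14, 3.14].

## Interface

Orientations are given as a unit quaternion [w, x, y, z].
In Python, from rig import sense, eyes, finish_job gives the robot as it stands.
- The arm moves only by the shell command python3 -m jog 'ROWS' [FORCE]. ROWS is JSON, a list of rows, each a list of 7 numbers: the shift along the tool's x, y, z in m, then the turn, a rotation vector about the tool's x, y, z in rad, then the finger opening in m, from 0 to 0.0854. In form: [[dx, dy, dz, rx, ry, rz, gripper], ...]. A call has 1 to 5 rows; each row shifts and turns the commanded pose from where the row before left it, along the tool's axes as they then stand; what a row does not reach is not made up. A row lasts 1/10 s, in which the tool goes at most 50 mm and 8.59 degrees, less where a joint would pass 70% of its speed; a pose out of reach is approached as far as the arm can. A call is refused whole if a number of a shift passes 0.05 or a number of a turn 0.15, either way. A call with a gripper value outside its range is refused whole. The fingers move at their own pace and stop on an object; FORCE is the grip in N (left out, the last holds). Time passes only in rows, so rows that do not move let the fingers close. It gives the time, the measured TCP pose, the force, the opening and the grip force at its end, in the units of the state.
- sense(): the state, without advancing time (a new reading comes with each control period).
- eyes.capture(name): name is "scene" or "side" or "wrist"; returns the picture (420x560x3 uint8, red, green, blue); there is no depth.
- eyes.calibration(name): a dict with "fx", "fy", "cx", "cy" (pixels), "cam_to_world" (4x4, takes a point from camera to world coordinates); the wrist camera has in their place "mount" (4x4, takes a point from camera to tool coordinates, whose origin is the TCP and whose axes are the flange's). Camera axes: x right, y down, z forward; pixel columns grow to the right and rows downward; lengths in mm; the calibration is good to about 2 mm. A picture is of the moment at which its call begins: read the wrist's pose just before it. calibration takes no time and is no camera call.
- finish_job(): hands the job in; it is judged then, once.
The state is a dict: "time_s": time; "joints": joint angles; "dq": joint speeds; "tau": joint torques, N m; "eef_pos": TCP position; "ee_rot": TCP orientation; "force": force on the tool from outside, world axes, zero at the start; "wrist_torque": the same for the moment, N m; "grip_width": opening from 0.0 (shut) to 1.0 (fully open); "grip_force": force on a finger pad.
Only numpy, scipy, OpenCV 4.12 (cv2) and the standard library are available. Lean on these libraries where they do the work, as an engineer would, in place of code of your own. Each camera call takes 0.05 s, during which the arm holds its last target. There are 200 camera calls.

## Working session

There is one attempt and no reset: what is moved stays moved. The work goes in short steps, Python scripts to look and compute and a shell command to move; the robot and the scene stay as the last step left them, time stands still between calls to the robot, and variables do not carry over. Pictures are saved under pics/ and viewed, at most 15 in all, crops included, and the job is handed in when it is done.

```bash
mkdir -p pics
cat > h.py <<'E'
import numpy as np, cv2, json
from rig import sense, eyes
from scipy.spatial.transform import Rotation as R
def tool():
    s=sense(); T=np.eye(4); q=s["ee_rot"]; T[:3,:3]=R.from_quat([q[1],q[2],q[3],q[0]]).as_matrix(); T[:3,3]=s["eef_pos"]; return T
def snap(n,f=None):
    c=eyes.calibration(n); M=tool()@np.array(c["mount"]) if n=="wrist" else np.array(c["cam_to_world"])
    im=np.ascontiguousarray(eyes.capture(n)[:,:,::-1])
    if f: cv2.imwrite("pics/"+f,im)
    return im,c,M
def onplane(c,M,u,v,z):
    d=M[:3,:3]@np.array([(u-c["cx"])/c["fx"],(v-c["cy"])/c["fy"],1]); o=M[:3,3]
    return (o+d*(z-o[2])/d[2]).round(1)
def proj(c,M,p):
    q=np.linalg.inv(M)@np.append(p,1); return np.array([c["fx"]*q[0]/q[2]+c["cx"],c["fy"]*q[1]/q[2]+c["cy"]]).round(1)
E
python3 - <<'E'
from h import *
for n in("scene","side","wrist"):
    im,c,M=snap(n,n+"0.png"); np.savez(n+"0.npz",M=M); print(n,{k:c[k] for k in("fx","fy","cx","cy")},M.round(3).tolist())
print(sense())
E
```

```text
scene {'fx': 532.3033420086324, 'fy': 532.3033420086324, 'cx': 273.3043264671112, 'cy': 209.94322704803707} [[-0.789, -0.508, 0.347, 68.169], [-0.615, 0.662, -0.429, 667.235], [-0.011, -0.551, -0.834, 1312.172], [0.0, 0.0, 0.0, 1.0]]
side {'fx': 424.5669642505643, 'fy': 424.5669642505643, 'cx': 273.07409540851705, 'cy': 209.7374286769614} [[-0.871, -0.185, 0.455, 60.482], [-0.491, 0.347, -0.799, 939.769], [-0.01, -0.919, -0.393, 503.02], [0.0, 0.0, 0.0, 1.0]]
wrist {'fx': 297.45384457925724, 'fy': 297.45384457925724, 'cx': 281.03299231334813, 'cy': 212.31814888346352} [[0.363, -0.883, -0.298, 267.509], [-0.932, -0.344, -0.116, -458.374], [-0.0, 0.32, -0.948, 372.668], [0.0, 0.0, 0.0, 1.0]]
{'time_s': 0.15, 'joints': array([-1.42343285e+00,  3.13342811e-01,  1.49822435e+00, -5.65357831e-05,
        1.33100918e+00, -2.23433901e-01]), 'dq': array([-0.00103783, -0.0010403 , -0.00449362,  0.00048981,  0.00182531,
        0.00018514]), 'tau': array([ 1.30204429e-03, -4.12372434e+01, -2.59795278e+01, -1.42577906e-04,
        3.23166023e-03, -1.00588602e-05]), 'eef_pos': array([ 190.17134393, -489.15938685,  241.87000435]), 'ee_rot': array([-4.92532772e-04,  9.82861476e-01,  1.84344994e-01, -8.73304538e-06]), 'force': array([1.01892116, 0.71119177, 0.16715903]), 'wrist_torque': array([-0.0390606 ,  0.01207403,  0.0337766 ]), 'grip_force': 0.0, 'grip_width': 0.9998520101838986}
```

View pics/scene0.png

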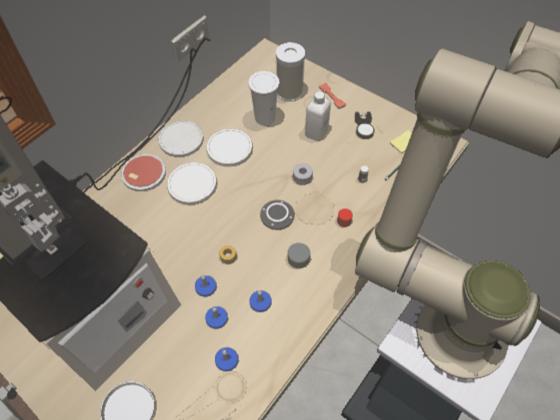

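View pics/side0.png

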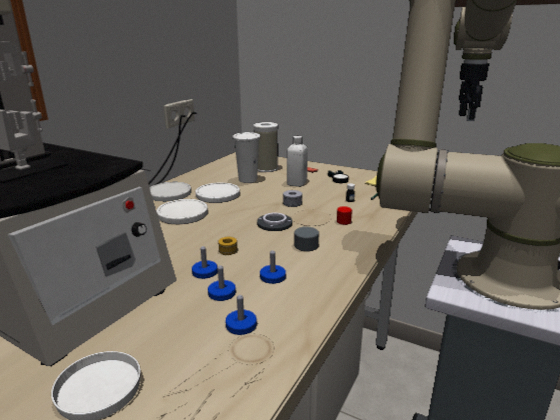

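Scene: base at (277,214), red puck (345,217), grey puck (298,255), steel ring (302,174), brass ring (228,254). The four blue feet are at (206,285), (216,317), (260,300) and (227,358). Vial is at (364,174), bottle at (318,117). The side view agrees. Next I'll localize them.

Run:
```python
from h import *
def blobs(m,amin=40):
    n,l,s,ce=cv2.connectedComponentsWithStats(m.astype(np.uint8)); return [(ce[i],s[i]) for i in range(1,n) if s[i][4]>amin]
P={}
for n in("scene","side"):
    c=eyes.calibration(n);M=np.array(c["cam_to_world"]);im=cv2.imread(f"pics/{n}0.png");h=cv2.cvtColor(im,cv2.COLOR_BGR2HSV)
    H,S,V=[h[:,:,i] for i in range(3)]
    for name,m,z in(("blue",(H>108)&(H<130)&(S>150),8),("red",((H<6)|(H>174))&(S>200),22),("brass",(H>12)&(H<25)&(S>170),16)):
        for ce,s in blobs(m): print(n,name,ce.round(),s[4],onplane(c,M,*ce,z))
c=eyes.calibration("scene");M=np.array(c["cam_to_world"])
for nm,u,v,z in(("base",277,213,15),("grey",298,252,35),("steel",302,171,34),("vial",364,168,55),("bottle",319,98,167),("bottlefoot",318,133,10)): print(nm,onplane(c,M,u,v,z))
c=eyes.calibration("side");M=np.array(c["cam_to_world"])
for nm,u,v,z in(("base",275,221,18),("grey",306,235,40),("steel",292,193,34)): print(nm,onplane(c,M,u,v,z))
for n,b in(("scene",(170,130,400,380)),("side",(170,130,400,350))):
    pass
```

```text
scene blue [233. 358.] 53 [419.5 405.1   8. ]
side blue [204. 270.] 324 [602.  302.7   8. ]
side blue [272. 274.] 340 [458.5 247.5   8. ]
side blue [221. 291.] 407 [519.4 352.3   8. ]
side blue [241. 323.] 551 [427.5 419.3   8. ]
side red [344. 215.] 218 [424.6 -97.5  22. ]
side brass [227. 244.] 197 [618.7 189.8  16. ]
base [592.1   1.7  15. ]
grey [460.7  77.7  35. ]
steel [ 617.2 -154.5   34. ]
vial [ 468.2 -262.3   55. ]
bottle [ 682.4 -321.8  167. ]
bottlefoot [ 678.1 -326.4   10. ]
base [578.7  19.4  18. ]
grey [449.   96.8  40. ]
steel [ 616.3 -156.1   34. ]
```

```bash
python3 -m jog '[[0,0,0,0,0,0.124,0.0854],[0,0,0,0,0,0.124,0.0854],[0,0,0,0,0,0.123,0.0854],[0.0235,-0.0392,0,0,0,0,0.0854],[0.0235,-0.0392,0,0,0,0,0.0854]]'
python3 -m jog '[[0.0235,-0.0392,0,0,0,0,0.0854],[0.0235,-0.0392,0,0,0,0,0.0854],[0.0235,-0.0392,0,0,0,0,0.0854],[0.0235,-0.0392,0.01,0,0,0,0.0854],[0.0235,-0.0392,0.02,0,0,0,0.0854]]'
python3 -m jog '[[0.0235,-0.0392,0.02,0,0,0,0.0854],[0.0235,-0.0392,0.02,0,0,0,0.0854],[0.0235,-0.0392,0.02,0,0,0,0.0854],[0,0,0,0,0,0,0.0854],[0,0,0,0,0,0,0.0854]]'
python3 - <<'E'
from h import *
print(tool().round(3)); im,c,M=snap("wrist","w1.png"); print(proj(c,M,[425,-97,40]))
E
```

```text
time_s: 0.65
eef_pos: [237.3, -410.1, 241.7]
ee_rot: [-0.001, 1.0, -0.001, -0.0]
force: [0.9, 0.1, 0.2]
grip_width: 1.002
grip_force: 0.0
time_s: 1.15
eef_pos: [355.8, -213.7, 212.9]
ee_rot: [0.001, 1.0, -0.0, 0.001]
force: [0.9, -0.3, -0.6]
grip_width: 1.001
grip_force: 0.0
time_s: 1.65
eef_pos: [425.3, -96.7, 152.0]
ee_rot: [-0.0, 1.0, 0.001, -0.001]
force: [-0.9, -0.7, -0.5]
grip_width: 0.999
grip_force: 0.0
[[ 1.00000e+00  2.00000e-03 -1.00000e-03  4.25315e+02]
 [ 2.00000e-03 -1.00000e+00  0.00000e+00 -9.67050e+01]
 [-1.00000e-03 -0.00000e+00 -1.00000e+00  1.51963e+02]
 [ 0.00000e+00  0.00000e+00  0.00000e+00  1.00000e+00]]
[282.3 213.7]
```

View pics/w1.png

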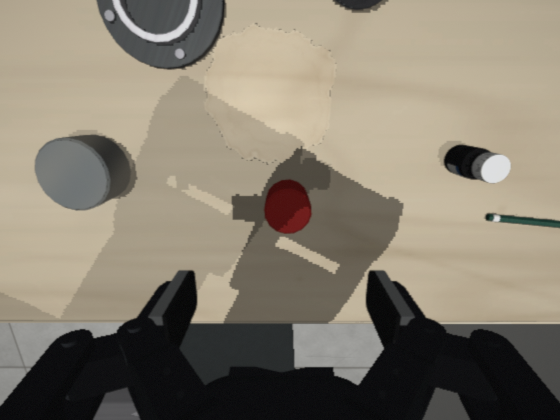

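Red puck is at (288,206) between the fingers. Grey puck top is at (72,175), vial cap at (495,168) and the base at (160,8), partly cut off.

```bash
cat >> h.py <<'E'
def blob(im,lo,hi,near=None,amin=60):
    h=cv2.cvtColor(im,cv2.COLOR_BGR2HSV); m=cv2.inRange(h,np.array(lo),np.array(hi))
    n,l,s,ce=cv2.connectedComponentsWithStats(m); o=[(ce[i].round(1),s[i].tolist()) for i in range(1,n) if s[i][4]>amin]
    return sorted(o,key=lambda b:np.hypot(*(b[0]-near)))[:3] if near is not None else o
E
python3 - <<'E'
from h import *
im=cv2.imread("pics/w1.png");c=eyes.calibration("wrist");M=tool()@np.array(c["mount"])
for lo,hi in(((0,180,60),(8,255,255)),((172,180,60),(180,255,255))):
    for b in blob(im,lo,hi): print(b,onplane(c,M,*b[0],30))
print(im[195:232:4,288].tolist())
print("left/right top", onplane(c,M,265,203,40),onplane(c,M,311,203,40))
E
```

```text
(array([287.3, 209.3]), [265, 185, 46, 48, 1642]) [ 425.7 -102.6   30. ]
[[18, 19, 77], [16, 18, 77], [15, 17, 77], [16, 18, 76], [17, 18, 77], [18, 18, 77], [17, 19, 79], [28, 30, 109], [29, 30, 110], [26, 27, 107]]
left/right top [434.6 -83.3  40. ] [ 434.6 -122.6   40. ]
```

Run:
```python
from h import *
c=eyes.calibration("wrist");M=tool()@np.array(c["mount"])
print("low edge z40",onplane(c,M,288,233,40),"up edge z0",onplane(c,M,288,180,0),"z0 185",onplane(c,M,288,185,0))
for p in ([425,-102,40],[425,-102,0]): print(proj(c,M,p))
```

```text
low edge z40 [ 406.9 -103.1   40. ] up edge z0 [ 445.8 -103.7    0. ] z0 185 [ 440.8 -103.8    0. ]
[286.9 213.6]
[286.1 200.6]
```

```bash
python3 -m jog '[[0.001,0.0055,0.03,0,0,0,0.0854],[0,0,0.04,0,0,0,0.0854],[0,0,0.04,0,0,0,0.0854],[0,0,0.018,0,0,0,0.0854],[0,0,0,0,0,0,0.0854]]' 40
python3 -m jog '[[0,0,0,0,0,0,0.03],[0,0,0,0,0,0,0.03],[0,0,0,0,0,0,0.03],[0,0,0,0,0,0,0.03],[0,0,0,0,0,0,0.03]]' 40
python3 -m jog '[[0,0,0,0,0,0,0.03],[0,0,-0.03,0,0,0,0.03],[0,0,-0.04,0,0,0,0.03],[0,0,-0.04,0,0,0,0.03],[0,0,-0.03,0,0,0,0.03]]'
```

```text
time_s: 2.2
eef_pos: [425.0, -103.8, 23.0]
ee_rot: [-0.001, 1.0, -0.001, -0.002]
force: [0.3, -0.4, 1.3]
grip_width: 1.002
grip_force: 0.0
time_s: 2.7
eef_pos: [426.9, -103.4, 25.7]
ee_rot: [0.001, 1.0, 0.0, 0.001]
force: [-3.5, -1.2, 10.4]
grip_width: 0.476
grip_force: 39.6
time_s: 3.2
eef_pos: [426.6, -103.0, 167.3]
ee_rot: [0.001, 1.0, -0.0, 0.001]
force: [0.4, -1.3, -0.9]
grip_width: 0.478
grip_force: 41.3
```

```bash
python3 -m jog '[[0.028,-0.005,0,0,0,0,0.03],[0.045,-0.012,0,0,0,0,0.03],[0.045,-0.012,0,0,0,0,0.03],[0.03,-0.005,0,0,0,0,0.03],[0,0,0,0,0,0,0.03]]'
python3 -m jog '[[0,0,0,0,0,0,0.03],[0,0,0,0,0,0,0.03]]'
python3 - <<'E'
from h import *
T=tool();print(T[:3,3]); im,c,M=snap("wrist","w2.png"); np.save("w2.npy",M); print(proj(c,M,[588,8,20]))
E
```

```text
time_s: 3.7
eef_pos: [576.6, -68.1, 164.3]
ee_rot: [0.0, 1.0, 0.001, 0.001]
force: [-1.0, -0.4, -1.0]
grip_width: 0.475
grip_force: 41.4
time_s: 3.9
eef_pos: [573.5, -69.1, 164.6]
ee_rot: [0.0, 1.0, -0.0, -0.0]
force: [-0.8, -0.9, 0.1]
grip_width: 0.475
grip_force: 41.4
[573.52984163 -69.07379249 164.62337633]
[200.7 188. ]
```

View pics/w2.png

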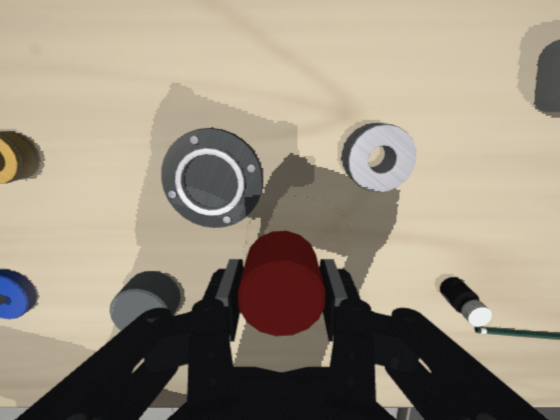

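Puck is held upright and centred in the gripper. The white pot ring is centred at about (209,181), the flange at (212,178) and the steel ring top at (384,158). Brass (5,158) and the chosen foot (10,295) are at the left edge.

Run:
```python
from h import *
im=cv2.imread("pics/w2.png");c=eyes.calibration("wrist");M=np.load("w2.npy")
g=cv2.cvtColor(im,cv2.COLOR_BGR2GRAY); m=np.zeros_like(g); m[135:235,160:265]=(g[135:235,160:265]>150)
h=cv2.cvtColor(im,cv2.COLOR_BGR2HSV); m&=(h[:,:,1]<40).astype(np.uint8)
k=max(cv2.findContours(m,0,1)[0],key=cv2.contourArea); e=cv2.fitEllipse(k); print("pot",e,onplane(c,M,*e[0],20))
m=((h[:,:,1]<45)&(g>120)).astype(np.uint8); m[:,:335]=0;m[:110]=0;m[200:]=0;m[:,430:]=0
k=max(cv2.findContours(m,0,1)[0],key=cv2.contourArea); e=cv2.fitEllipse(k); print("steel",e,onplane(c,M,*e[0],34))
print("vial",onplane(c,M,481,316,55), "grey",onplane(c,M,142,310,40))
```

```text
pot ((208.95199584960938, 181.48428344726562), (64.29143524169922, 69.45512390136719), 127.0655517578125) [ 5.943e+02 -3.000e-01  2.000e+01]
steel ((382.798828125, 157.58518981933594), (63.890865325927734, 70.4673080444336), 46.18525314331055) [ 618.7 -157.3   34. ]
vial [ 469.4 -261.8   55. ] grey [465.3  73.3  40. ]
```

```bash
python3 -m jog '[[0.011,-0.034,0,0,0,0,0.03],[0.0105,-0.035,0,0,0,0,0.03],[0,0,0.035,0,0,0,0.03],[0,0,0.035,0,0,0,0.03],[0,0,0,0,0,0,0.03]]'
python3 -m jog '[[0,0,0,0,0,0,0.03],[0,0,0,0,0,0,0.03]]'
python3 - <<'E'
from h import *
print(tool()[:3,3]); im,c,M=snap("wrist","w3.png"); im,c,M=snap("scene"); cv2.imwrite("pics/s3.png",cv2.resize(im[150:290,200:380],None,fx=4,fy=4))
E
```

```text
time_s: 4.45
eef_pos: [593.0, 0.3, 90.7]
ee_rot: [-0.001, 1.0, -0.0, -0.004]
force: [-0.5, 0.3, -0.3]
grip_width: 0.475
grip_force: 41.3
time_s: 4.65
eef_pos: [596.7, -0.5, 96.6]
ee_rot: [0.0, 1.0, -0.0, 0.002]
force: [-0.9, -0.8, -0.9]
grip_width: 0.475
grip_force: 41.3
[ 5.96695848e+02 -4.67134187e-01  9.66276582e+01]
```

View pics/w3.png

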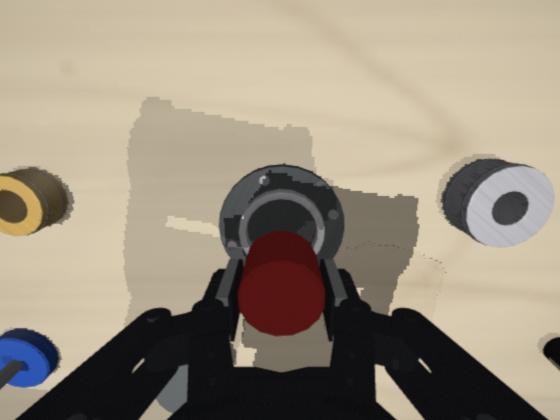

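Pot ring spans columns 238–325 (centre 281) and the puck is centred at 281, so y is aligned. Next I'll check x.

Run:
```python
from h import *
c=eyes.calibration("wrist");M=tool()@np.array(c["mount"]);z=tool()[2,3]
print("puck low edge -> centre x",onplane(c,M,281,335,z+14.3)+[21,0,0], "bottom far edge->centre",onplane(c,M,281,231,z-25.7)-[21,0,0])
print("flange far edge",onplane(c,M,281,164,10)-[50,0,0],"pot far edge",onplane(c,M,281,188,20)-[33,0,0])
```

```text
puck low edge -> centre x [599.    0.6 110.5] bottom far edge->centre [5.945e+02 5.000e-01 7.050e+01]
flange far edge [5.937e+02 4.000e-01 1.000e+01] pot far edge [5.952e+02 4.000e-01 2.000e+01]
```

```bash
python3 -m jog '[[-0.0025,0,0.02,0,0,0,0.03],[0,0,0.02,0,0,0,0.03],[0,0,0.015,0,0,0,0.03],[0,0,0,0,0,0,0.03],[0,0,0,0,0,0,0.03]]'
python3 -m jog '[[0,0,0.003,0,0,0,0.03],[0,0,0.002,0,0,0,0.03],[0,0,0,0,0,0,0.03]]'
```

```text
time_s: 5.25
eef_pos: [593.8, -0.0, 40.1]
ee_rot: [0.0, 1.0, -0.0, 0.0]
force: [1.0, -0.3, -0.9]
grip_width: 0.477
grip_force: 41.3
time_s: 5.55
eef_pos: [593.9, 0.0, 35.8]
ee_rot: [0.0, 1.0, -0.0, 0.001]
force: [-2.4, -0.5, 6.8]
grip_width: 0.475
grip_force: 42.1
```

```bash
python3 -m jog '[[0,0,0,0,0,0,0.07],[0,0,0,0,0,0,0.07],[0,0,0,0,0,0,0.07],[0,0,0,0,0,0,0.07],[0,0,-0.02,0,0,0,0.07]]'
python3 -m jog '[[0,0,-0.035,0,0,0,0.07],[0,0,-0.04,0,0,0,0.07],[0,0,-0.04,0,0,0,0.07],[-0.0227,-0.0412,0,0,0,0,0.05],[-0.0227,-0.0412,0,0,0,0,0.05]]'
python3 -m jog '[[-0.0227,-0.0412,0,0,0,0,0.05],[-0.0227,-0.0412,0,0,0,0,0.05],[-0.0227,-0.0412,0,0,0,0,0.05],[-0.0227,-0.0412,0,0,0,0,0.05],[0,0,0,0,0,0,0.05]]'
python3 -m jog '[[0,0,0,0,0,0,0.05],[0,0,0,0,0,0,0.05]]'
python3 - <<'E'
from h import *
print(tool().round(3)); im,c,M=snap("wrist","w4.png"); np.save("w4.npy",M); print(proj(c,M,[458,247,64]),proj(c,M,[458,247,14]))
im,c,M=snap("scene"); cv2.imwrite("pics/s4.png",cv2.resize(im[150:290,200:380],None,fx=4,fy=4))
E
```

```text
time_s: 6.05
eef_pos: [591.9, 0.3, 52.3]
ee_rot: [-0.0, 1.0, -0.0, -0.002]
force: [0.3, 0.1, 0.1]
grip_width: 0.819
grip_force: 0.0
time_s: 6.55
eef_pos: [547.8, 82.8, 170.2]
ee_rot: [0.0, 1.0, -0.001, 0.001]
force: [0.2, 0.6, -0.6]
grip_width: 0.583
grip_force: 0.0
time_s: 7.05
eef_pos: [454.5, 251.1, 169.4]
ee_rot: [-0.0, 1.0, 0.003, -0.0]
force: [0.6, -0.9, 0.2]
grip_width: 0.592
grip_force: 0.0
time_s: 7.25
eef_pos: [457.7, 246.6, 169.3]
ee_rot: [0.0, 1.0, -0.001, 0.0]
force: [-0.7, -0.4, 0.3]
grip_width: 0.586
grip_force: 0.0
[[ 1.00000e+00 -1.00000e-03  0.00000e+00  4.57704e+02]
 [-1.00000e-03 -1.00000e+00 -0.00000e+00  2.46588e+02]
 [ 0.00000e+00  0.00000e+00 -1.00000e+00  1.69276e+02]
 [ 0.00000e+00  0.00000e+00  0.00000e+00  1.00000e+00]]
[281.4 215.7] [281.3 199.2]
```

View pics/w4.png

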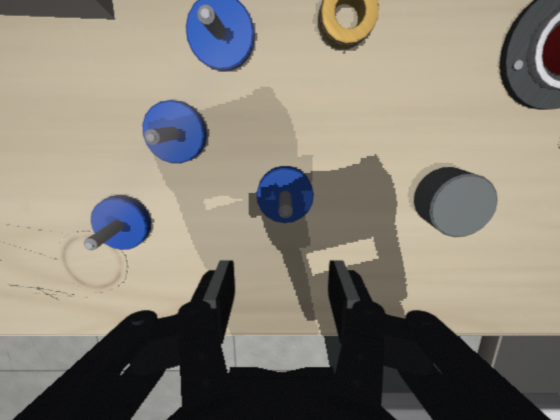

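View pics/s4.png

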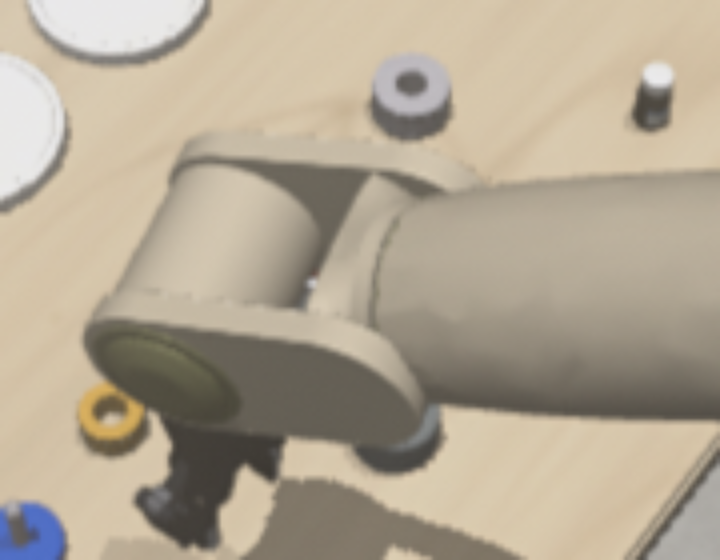

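The chosen foot is between the fingers with its cap at (285,194) and spigot tip at about (286,209). Brass top is at (350,12), and the puck is visible in the pot at the right edge. The scene crop is blocked by the arm. Computing the foot centre.

Run:
```python
from h import *
im=cv2.imread("pics/w4.png");c=eyes.calibration("wrist");M=np.load("w4.npy")
for b in blob(im,(105,120,30),(132,255,255),np.array([285,194])): print(b)
m=cv2.inRange(cv2.cvtColor(im,cv2.COLOR_BGR2HSV),(105,120,30),(132,255,255)); m[:, :240]=0
k=max(cv2.findContours(m,0,1)[0],key=cv2.contourArea); k=cv2.convexHull(k); e=cv2.fitEllipse(k); print(e,onplane(c,M,*e[0],9))
print("spigot top",onplane(c,M,286,210,64),onplane(c,M,286,216,64)); print(im[200:228:2,286].tolist())
m=cv2.inRange(cv2.cvtColor(im,cv2.COLOR_BGR2HSV),(12,120,140),(28,255,255)); m[60:]=0
for b in blob(im,(12,150,120),(28,255,255),np.array([350,12])): print("brass",b,onplane(c,M,*b[0],28))
```

```text
(array([284.5, 192.6]), [257, 167, 56, 56, 2123])
(array([176.4, 130.4]), [143, 101, 63, 62, 2377])
(array([122.3, 222.3]), [92, 200, 59, 49, 1918])
((284.6195373535156, 194.1742706298828), (55.513431549072266, 55.90380096435547), 27.891799926757812) [461.9 243.6   9. ]
spigot top [463.1 243.2  64. ] [457.7 243.1  64. ]
[[56, 54, 55], [57, 56, 56], [61, 60, 60], [72, 70, 70], [72, 70, 71], [73, 71, 71], [73, 72, 71], [74, 71, 72], [62, 60, 59], [70, 40, 27], [71, 34, 18], [65, 45, 40], [70, 79, 84], [70, 79, 84]]
```

```bash
python3 -m jog '[[0.004,0.003,0.03,0,0,0,0.05],[0,0,0.04,0,0,0,0.05],[0,0,0.04,0,0,0,0.05],[0,0,0.024,0,0,0,0.05],[0,0,0,0,0,0,0.05]]'
python3 -m jog '[[0,0,0,0,0,0,0.0],[0,0,0,0,0,0,0.0],[0,0,0,0,0,0,0.0],[0,0,0,0,0,0,0.0],[0,0,0,0,0,0,0.0]]' 50
python3 -m jog '[[0,0,0,0,0,0,0],[0,0,-0.02,0,0,0,0],[0,0,-0.04,0,0,0,0],[0,0,-0.04,0,0,0,0],[0,0,-0.04,0,0,0,0]]'
```

```text
time_s: 7.85
eef_pos: [459.9, 243.0, 32.5]
ee_rot: [0.001, 1.0, -0.001, -0.003]
force: [0.2, -0.9, 0.8]
grip_width: 0.588
grip_force: 0.0
time_s: 8.35
eef_pos: [462.2, 244.4, 36.9]
ee_rot: [-0.0, 1.0, -0.0, 0.002]
force: [-0.7, -1.3, 6.9]
grip_width: 0.123
grip_force: 49.0
time_s: 8.85
eef_pos: [460.9, 244.3, 177.5]
ee_rot: [-0.0, 1.0, -0.0, 0.0]
force: [0.7, -0.2, -1.4]
grip_width: 0.124
grip_force: 48.9
```

```bash
python3 -m jog '[[0.028,0.043,0,0,0,0,0],[0.028,0.043,0,0,0,0,0],[0.028,0.043,0,0,0,0,0],[0.028,0.043,0,0,0,0,0],[0,0,0,0,0,0,0]]'
python3 -m jog '[[0,0,0,0,0,0,0],[0,0,0,0,0,0,0]]'
python3 - <<'E'
from h import *
print(tool().round(3)); im,c,M=snap("wrist","w5.png"); np.save("w5.npy",M); print(proj(c,M,[594,0,50]))
E
```

```text
time_s: 9.35
eef_pos: [572.6, 71.8, 175.6]
ee_rot: [0.001, 1.0, -0.003, 0.001]
force: [-0.8, -0.5, -2.0]
grip_width: 0.121
grip_force: 49.1
time_s: 9.55
eef_pos: [569.8, 77.5, 175.6]
ee_rot: [-0.0, 1.0, 0.0, -0.0]
force: [-0.3, -0.1, -0.8]
grip_width: 0.131
grip_force: 49.1
[[ 1.00000e+00  1.00000e-03 -0.00000e+00  5.69772e+02]
 [ 1.00000e-03 -1.00000e+00  0.00000e+00  7.75180e+01]
 [-0.00000e+00 -0.00000e+00 -1.00000e+00  1.75575e+02]
 [ 0.00000e+00  0.00000e+00  0.00000e+00  1.00000e+00]]
[370.  182.5]
```

View pics/w5.png

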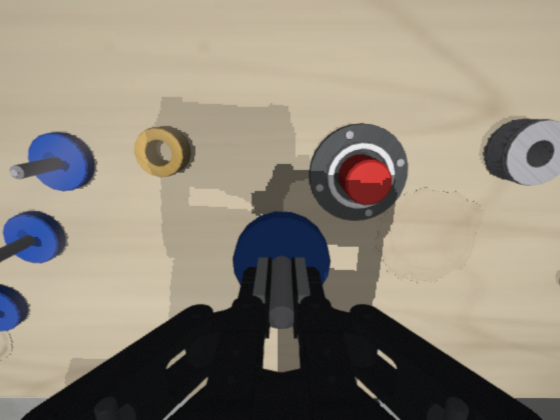

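The red puck stands in the pot with its top at about (367,181). The foot hangs upright with cap centre (281,255). Brass top is at (160,152) and steel at (538,152).

Run:
```python
from h import *
im=cv2.imread("pics/w5.png");c=eyes.calibration("wrist");M=np.load("w5.npy");h=cv2.cvtColor(im,cv2.COLOR_BGR2HSV)
m=cv2.inRange(h,(0,150,130),(8,255,255))|cv2.inRange(h,(172,150,130),(180,255,255)); print(blob(im,(0,150,130),(8,255,255)))
k=cv2.convexHull(max(cv2.findContours(m,0,1)[0],key=cv2.contourArea)); print(cv2.boundingRect(k)); e=cv2.fitEllipse(k); print("whole/top",e,onplane(c,M,*e[0],50))
x,y,w,hh=cv2.boundingRect(k); print("low edge->",onplane(c,M,x+w/2,y+hh,50)+[21,0,0]); print(im[145:208:4,367].tolist())
m=cv2.inRange(h,(105,120,20),(132,255,255)); m[:,:220]=0;m[330:]=0
k=cv2.convexHull(max(cv2.findContours(m,0,1)[0],key=cv2.contourArea)); b=cv2.boundingRect(k);print("cap",b); z=175.6-37
print("cap far edge->",onplane(c,M,b[0]+b[2]/2,b[1],z+3)-[29,0,0], "L/R",onplane(c,M,b[0],258,z+14),onplane(c,M,b[0]+b[2],258,z+14))
m=cv2.inRange(h,(12,150,120),(28,255,255));m[:,:100]=0;m[:,260:]=0
k=cv2.convexHull(max(cv2.findContours(m,0,1)[0],key=cv2.contourArea)); e=cv2.fitEllipse(k);print("brass",e,onplane(c,M,*e[0],28))
```

```text
[(array([368.8, 172.1]), [346, 160, 45, 25, 774])]
(346, 160, 45, 25)
whole/top ((368.5648193359375, 173.13446044921875), (25.747819900512695, 44.06934356689453), 87.96774291992188) [602.3   2.1  50. ]
low edge-> [612.7   1.1  50. ]
[[232, 230, 229], [123, 121, 122], [79, 78, 76], [14, 14, 65], [38, 41, 162], [60, 64, 214], [60, 64, 213], [59, 63, 212], [59, 62, 212], [58, 61, 210], [32, 34, 118], [31, 34, 117], [31, 34, 117], [31, 33, 117], [30, 31, 115], [104, 103, 119]]
cap (234, 212, 95, 72)
cap far edge-> [568.3  78.1 141.6] L/R [573.  105.4 152.6] [573.1  50.7 152.6]Traceback (most recent call last):
  File "<stdin>", line 10, in <module>
ValueError: max() iterable argument is empty
```

Run:
```python
from h import *
im=cv2.imread("pics/w5.png");c=eyes.calibration("wrist");M=np.load("w5.npy");h=cv2.cvtColor(im,cv2.COLOR_BGR2HSV)
m=cv2.inRange(h,(0,120,90),(8,255,255)); k=cv2.convexHull(max(cv2.findContours(m,0,1)[0],key=cv2.contourArea));e=cv2.fitEllipse(k); x,y,w,hh=cv2.boundingRect(k)
print("top",x,y,w,hh,e,onplane(c,M,*e[0],50),"low",onplane(c,M,x+w/2,y+hh,50)+[21,0,0]); print(im[145:175:6,150].tolist(),h[152,147])
m=cv2.inRange(h,(8,100,60),(28,255,255));m[:,:130]=0;m[:,200:]=0;m[:120]=0;m[190:]=0
k=cv2.convexHull(max(cv2.findContours(m,0,1)[0],key=cv2.contourArea)); e=cv2.fitEllipse(k);print("brass",e,onplane(c,M,*e[0],25))
```

```text
top 345 159 47 46 ((368.23846435546875, 181.21571350097656), (44.32564926147461, 46.85524368286133), 45.31673812866211) [595.1   1.7  50. ] low [594.3  -0.6  50. ]
[[64, 83, 94], [65, 84, 94], [65, 84, 95], [90, 140, 166], [96, 155, 185]] [20 79 94]
brass ((158.81385803222656, 152.01918029785156), (45.275001525878906, 51.94857406616211), 131.7208251953125) [617.1 192.5  25. ]
```

```bash
python3 -m jog '[[0.0125,0.0385,0,0,0,0,0],[0.0125,0.038,0,0,0,0,0],[0,0,0.04,0,0,0,0],[0,0,0.038,0,0,0,0],[0,0,0,0,0,0,0]]'
python3 -m jog '[[0,0,0,0,0,0,0],[0,0,0,0,0,0,0]]'
python3 - <<'E'
from h import *
T=tool();print(T[:3,3]); im,c,M=snap("side"); cv2.imwrite("pics/s6.png",cv2.resize(im[140:260,200:360],None,fx=5,fy=5))
E
```

```text
time_s: 10.1
eef_pos: [592.4, 1.6, 93.0]
ee_rot: [-0.001, 1.0, 0.0, -0.005]
force: [0.0, -0.7, -0.9]
grip_width: 0.124
grip_force: 49.1
time_s: 10.3
eef_pos: [596.3, 0.7, 99.8]
ee_rot: [0.0, 1.0, 0.0, 0.002]
force: [0.3, 1.5, -0.6]
grip_width: 0.124
grip_force: 49.2
[596.33072827   0.66417189  99.82382675]
```

View pics/s6.png

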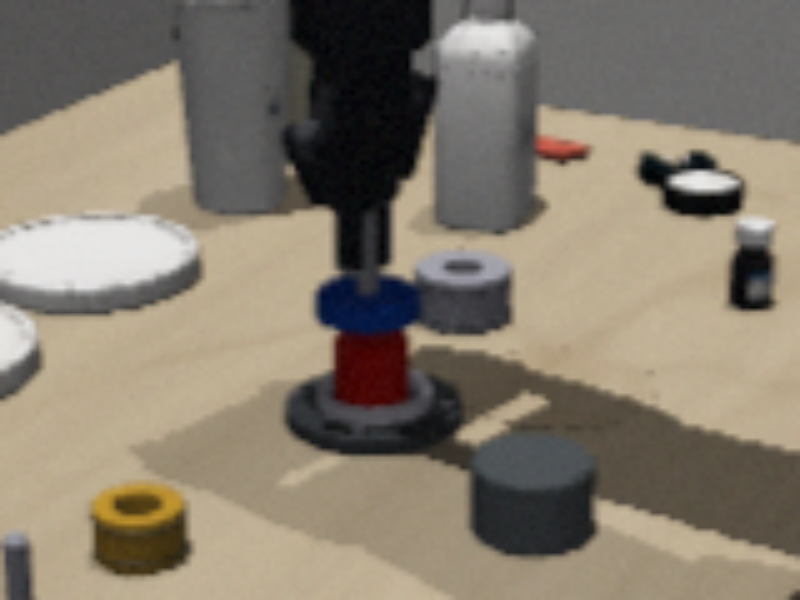

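The foot hangs level just above the puck: cap centre column 369, puck 372 (about 1 mm). Lowering.

```bash
python3 -m jog '[[-0.0015,0,0.006,0,0,0,0],[0,0,0.006,0,0,0,0],[0,0,0.003,0,0,0,0],[0,0,0,0,0,0,0],[0,0,0,0,0,0,0]]'
python3 -m jog '[[0,0,0.002,0,0,0,0],[0,0,0,0,0,0,0],[0,0,0,0,0,0,0]]'
```

```text
time_s: 10.85
eef_pos: [593.8, 0.1, 82.3]
ee_rot: [0.0, 1.0, -0.0, -0.0]
force: [-1.1, 0.7, -1.3]
grip_width: 0.123
grip_force: 49.2
time_s: 11.15
eef_pos: [594.2, 0.1, 80.9]
ee_rot: [0.0, 1.0, -0.0, 0.001]
force: [0.8, 0.1, 4.7]
grip_width: 0.12
grip_force: 49.7
```

```bash
python3 -m jog '[[0,0,0,0,0,0,0.04],[0,0,0,0,0,0,0.04],[0,0,0,0,0,0,0.04],[0,0,0,0,0,0,0.04],[0,0,-0.02,0,0,0,0.04]]'
python3 -m jog '[[0,0,-0.04,0,0,0,0.04],[0,0,-0.03,0,0,0,0.0854],[0.006,0.04,0,0,0,0,0.0854],[0.006,0.04,0,0,0,0,0.0854],[0.006,0.04,0,0,0,0,0.0854]]'
python3 -m jog '[[0.006,0.037,0,0,0,0,0.0854],[0,0,0,0,0,0,0.0854],[0,0,0,0,0,0,0.0854],[0,0,0,0,0,0,0.0854]]'
python3 - <<'E'
from h import *
T=tool();print(T[:3,3]); im,c,M=snap("wrist","w7.png"); np.save("w7.npy",M)
im2,_,_=snap("side"); cv2.imwrite("pics/s7.png",np.hstack([im,cv2.resize(im2[140:260,200:360],(560,420))])[:, :1120][::1]); cv2.imwrite("pics/s7.png",cv2.resize(cv2.imread("pics/s7.png"),(800,300)))
h=cv2.cvtColor(im,cv2.COLOR_BGR2HSV); g=im.mean(2)
print(proj(c,M,[618,-157,34]))
E
```

```text
time_s: 11.65
eef_pos: [592.4, 0.4, 98.2]
ee_rot: [-0.0, 1.0, -0.0, -0.003]
force: [0.4, -0.5, 0.7]
grip_width: 0.464
grip_force: 0.0
time_s: 12.15
eef_pos: [611.8, -121.0, 170.5]
ee_rot: [0.0, 1.0, 0.0, 0.0]
force: [1.1, 0.2, -0.1]
grip_width: 1.001
grip_force: 0.0
time_s: 12.55
eef_pos: [617.7, -155.9, 170.2]
ee_rot: [-0.0, 1.0, 0.0, -0.0]
force: [-1.2, -0.6, 0.6]
grip_width: 0.996
grip_force: 0.0
[ 617.65244287 -155.88349214  170.22871578]
[283.1 204.7]
```

View pics/s7.png

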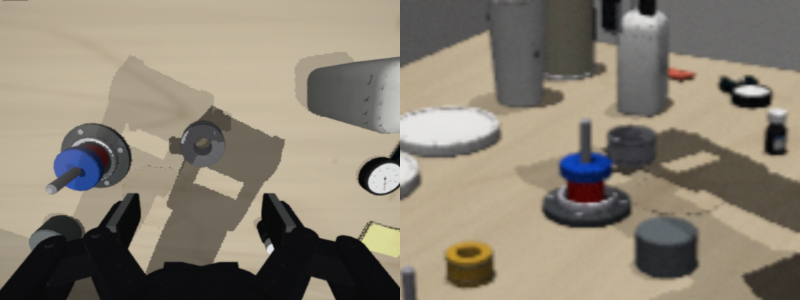

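Side view: the foot sits level and upright on the puck. Wrist view: steel ring under the gripper at about (284,206).

Run:
```python
from h import *
im=cv2.imread("pics/w7.png");c=eyes.calibration("wrist");M=np.load("w7.npy");h=cv2.cvtColor(im,cv2.COLOR_BGR2HSV)
m=(h[:,:,1]<60).astype(np.uint8); m[:,:240]=0;m[:,330:]=0;m[:160]=0;m[250:]=0
m=cv2.morphologyEx(m,cv2.MORPH_OPEN,np.ones((3,3)))
k=cv2.convexHull(max(cv2.findContours(m,0,1)[0],key=cv2.contourArea)); x,y,w,hh=cv2.boundingRect(k);print(x,y,w,hh)
print("low",onplane(c,M,x+w/2,y+hh,34)+[30,0,0],"L",onplane(c,M,x,206,34),"R",onplane(c,M,x+w,206,34),"far",onplane(c,M,x+w/2,y,0)-[30,0,0])
cv2.imwrite("pics/c7.png",cv2.resize(im[150:250,220:350],None,fx=5,fy=5))
```

```text
240 160 90 90
low [ 601.1 -159.1   34. ] L [ 616.7 -116.5   34. ] R [ 616.8 -201.2   34. ] far [ 624.7 -159.1    0. ]
```

View pics/c7.png

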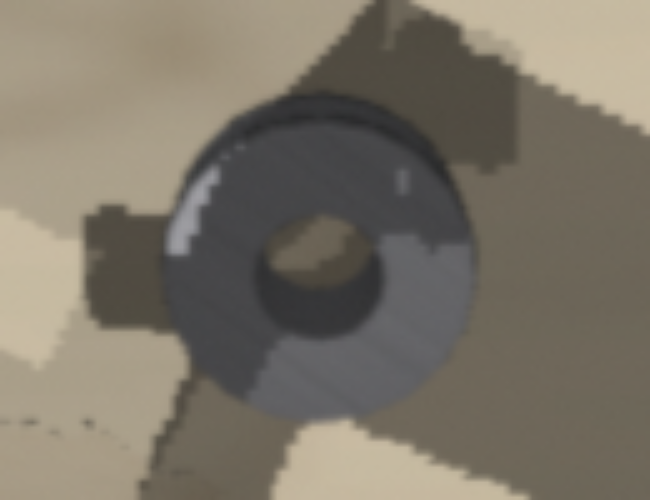

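Ring top in the crop centres at full-image (284,204), so it is at about (619,-158).

```bash
python3 -m jog '[[0.0013,0.002,0.04,0,0,0,0.0854],[0,0,0.04,0,0,0,0.0854],[0,0,0.04,0,0,0,0.0854],[0,0,0.025,0,0,0,0.0854],[0,0,0.008,0,0,0,0.0854]]'
python3 -m jog '[[0,0,0,0,0,0,0.0854],[0,0,0,0,0,0,0.05],[0,0,0,0,0,0,0.05],[0,0,0,0,0,0,0.05],[0,0,0,0,0,0,0.05]]' 90
python3 -m jog '[[0,0,0,0,0,0,0.05],[0,0,0,0,0,0,0.05],[0,0,-0.02,0,0,0,0.05],[0,0,-0.04,0,0,0,0.05],[0,0,-0.04,0,0,0,0.05]]'
python3 -m jog '[[0,0,-0.04,0,0,0,0.05],[0,0,-0.02,0,0,0,0.05],[0,0,0,0,0,0,0.05],[0,0,0,0,0,0,0.05]]'
```

```text
time_s: 13.15
eef_pos: [617.8, -157.4, 14.6]
ee_rot: [-0.001, 1.0, 0.0, -0.002]
force: [0.4, 0.2, 0.1]
grip_width: 1.0
grip_force: 0.0
time_s: 13.65
eef_pos: [620.1, -158.7, 20.2]
ee_rot: [0.0, 1.0, -0.0, 0.002]
force: [-2.4, 3.1, 10.5]
grip_width: 0.678
grip_force: 94.4
time_s: 14.15
eef_pos: [618.5, -158.5, 118.4]
ee_rot: [-0.0, 1.0, -0.0, -0.001]
force: [0.7, 0.3, -4.6]
grip_width: 0.671
grip_force: 98.5
time_s: 14.55
eef_pos: [618.5, -158.6, 176.3]
ee_rot: [-0.0, 1.0, -0.0, -0.001]
force: [-0.6, -0.1, -6.6]
grip_width: 0.678
grip_force: 98.5
```

```bash
python3 -m jog '[[-0.012,-0.04,0,0,0,0,0.05],[-0.012,-0.04,0,0,0,0,0.05],[0,0,0,0,0,0,0.05],[0,0,0,0,0,0,0.05],[0,0,0,0,0,0,0.05]]'
python3 - <<'E'
from h import *
T=tool();print(T[:3,3]); im,c,M=snap("wrist","w8.png"); np.save("w8.npy",M); print(proj(c,M,[594,0,108]),proj(c,M,[594,0,58]))
E
```

```text
time_s: 15.05
eef_pos: [594.8, -79.3, 176.1]
ee_rot: [-0.0, 1.0, -0.0, -0.001]
force: [0.2, -0.4, -5.8]
grip_width: 0.675
grip_force: 99.0
[594.80876722 -79.28555907 176.06828951]
[172.6 234. ] [192.1 211.9]
```

View pics/w8.png

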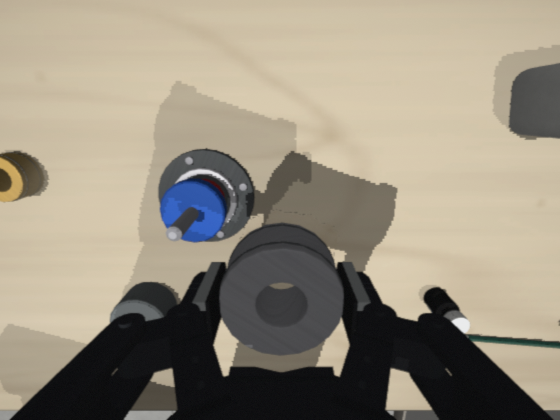

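Spigot tip is at (173,234), matching the prediction for (594,0). The ring is held level with top columns 219–344 and low edge at row 355.

Run:
```python
from h import *
c=eyes.calibration("wrist");M=np.load("w8.npy")
print("tip",onplane(c,M,173.5,234,108))
print("ring low",onplane(c,M,281.5,355,190.5)+[30,0,0],"far bottom",onplane(c,M,278,224,156.5)-[30,0,0],"hole c",onplane(c,M,281.5,305,190.5))
```

```text
tip [594.   -0.7 108. ]
ring low [594.2 -78.7 190.5] far bottom [590.3 -76.8 156.5] hole c [593.4 -78.7 190.5]
```

```bash
python3 -m jog '[[0,-0.039,0,0,0,0,0.05],[0.0005,-0.039,0,0,0,0,0.05],[0,0,0.02,0,0,0,0.05],[0,0,0.02,0,0,0,0.05],[0,0,0,0,0,0,0.05]]'
python3 -m jog '[[0,0,0,0,0,0,0.05],[0,0,0,0,0,0,0.05],[0,0,0.01,0,0,0,0.05],[0,0,0.01,0,0,0,0.05],[0,0,0,0,0,0,0.05]]'
python3 -m jog '[[0,0,0.012,0,0,0,0.05],[0,0,0.012,0,0,0,0.05],[0,0,0.006,0,0,0,0.05],[0,0,0,0,0,0,0.05],[0,0,0,0,0,0,0.05]]'
```

```text
time_s: 15.6
eef_pos: [594.2, -1.1, 134.2]
ee_rot: [-0.001, 1.0, -0.0, -0.003]
force: [-0.5, -0.2, -6.1]
grip_width: 0.676
grip_force: 99.1
time_s: 16.1
eef_pos: [594.6, -0.7, 115.4]
ee_rot: [-0.0, 1.0, -0.0, -0.002]
force: [0.4, -0.7, -6.4]
grip_width: 0.675
grip_force: 99.2
time_s: 16.6
eef_pos: [595.7, -0.8, 87.4]
ee_rot: [0.0, 1.0, -0.0, 0.0]
force: [-0.7, -1.0, -5.6]
grip_width: 0.672
grip_force: 99.3
```

```bash
python3 -m jog '[[0,0,0.004,0,0,0,0.05],[0,0,0.003,0,0,0,0.05],[0,0,0,0,0,0,0.05],[0,0,0,0,0,0,0.05]]'
python3 -m jog '[[0,0,0.0015,0,0,0,0.05],[0,0,0,0,0,0,0.05],[0,0,0,0,0,0,0.05]]'
python3 -m jog '[[0,0,0.001,0,0,0,0.05],[0,0,0,0,0,0,0.05],[0,0,0,0,0,0,0.05]]'
```

```text
time_s: 17.0
eef_pos: [595.6, -0.8, 80.3]
ee_rot: [0.0, 1.0, -0.0, 0.0]
force: [0.4, 0.8, -5.0]
grip_width: 0.675
grip_force: 99.3
time_s: 17.3
eef_pos: [595.6, -0.8, 78.8]
ee_rot: [-0.0, 1.0, -0.0, 0.0]
force: [0.2, -0.1, -5.4]
grip_width: 0.673
grip_force: 99.3
time_s: 17.6
eef_pos: [595.8, -0.8, 78.3]
ee_rot: [0.0, 1.0, -0.0, 0.0]
force: [-0.1, 1.0, 1.2]
grip_width: 0.675
grip_force: 99.8
```

```bash
python3 -m jog '[[0,0,0,0,0,0,0.0854],[0,0,0,0,0,0,0.0854],[0,0,0,0,0,0,0.0854],[0,0,0,0,0,0,0.0854],[0,0,-0.02,0,0,0,0.0854]]'
python3 -m jog '[[0,0,-0.04,0,0,0,0.0854],[0,0,-0.04,0,0,0,0.0854],[0.006,-0.039,0,0,0,0,0.0854],[0.006,-0.039,0,0,0,0,0.0854],[0.005,-0.039,0,0,0,0,0.0854]]'
python3 -m jog '[[0.004,-0.038,0,0,0,0,0.0854],[0.001,-0.037,0,0,0,0,0.07],[0,0,0,0,0,0,0.07],[0,0,0,0,0,0,0.07],[0,0,0,0,0,0,0.07]]'
python3 - <<'E'
from h import *
T=tool();print(T[:3,3]); im,c,M=snap("wrist","w9.png"); np.save("w9.npy",M); print(proj(c,M,[617,192.5,28]))
im2,_,_=snap("side"); cv2.imwrite("pics/s9.png",np.hstack([cv2.resize(im[100:300,180:380],(400,400)),cv2.resize(im2[140:260,220:340],(400,400))]))
E
```

```text
time_s: 18.1
eef_pos: [594.3, -0.6, 95.9]
ee_rot: [-0.0, 1.0, -0.0, -0.002]
force: [0.1, 0.2, 0.1]
grip_width: 1.001
grip_force: 0.0
time_s: 18.6
eef_pos: [612.8, 117.4, 178.2]
ee_rot: [-0.0, 1.0, -0.0, 0.0]
force: [-0.1, -0.6, 1.0]
grip_width: 0.997
grip_force: 0.0
time_s: 19.1
eef_pos: [617.7, 190.2, 177.8]
ee_rot: [0.0, 1.0, -0.001, -0.0]
force: [0.3, -0.2, -0.0]
grip_width: 0.823
grip_force: 0.0
[617.72307224 190.18864309 177.81492491]
[279.4 201.7]
```

View pics/s9.png

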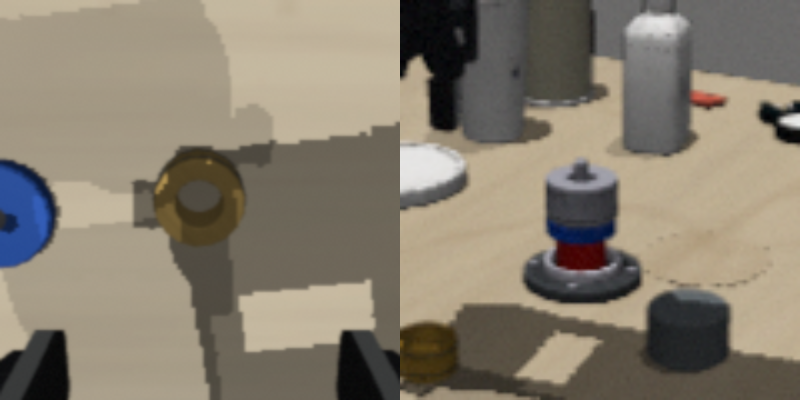

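Side view: the steel ring sits level on the foot with the spigot through it. Wrist: brass top centred at full-image (279.5,201), so it is at about (618,192).

```bash
python3 -m jog '[[0.0005,-0.002,0.04,0,0,0,0.07],[0,0,0.04,0,0,0,0.07],[0,0,0.04,0,0,0,0.07],[0,0,0.03,0,0,0,0.07],[0,0,0.01,0,0,0,0.07]]'
python3 -m jog '[[0,0,0,0,0,0,0.07],[0,0,0,0,0,0,0.035],[0,0,0,0,0,0,0.035],[0,0,0,0,0,0,0.035],[0,0,0,0,0,0,0.035]]' 60
python3 -m jog '[[0,0,0,0,0,0,0.035],[0,0,0,0,0,0,0.035],[0,0,-0.02,0,0,0,0.035],[0,0,-0.04,0,0,0,0.035],[0,0,-0.04,0,0,0,0.035]]'
python3 -m jog '[[-0.006,0.03,-0.04,0,0,0,0.035],[-0.006,0.04,-0.02,0,0,0,0.035],[-0.006,0.04,0,0,0,0,0.035],[0,0,0,0,0,0,0.035],[0,0,0,0,0,0,0.035]]'
python3 - <<'E'
from h import *
T=tool();print(T[:3,3]); im,c,M=snap("wrist","w10.png"); np.save("w10.npy",M); print(proj(c,M,[594,-0.7,108]))
E
```

```text
time_s: 19.7
eef_pos: [616.7, 192.0, 14.6]
ee_rot: [0.0, 1.0, -0.001, -0.003]
force: [-0.3, -0.6, 0.1]
grip_width: 0.816
grip_force: 0.0
time_s: 20.2
eef_pos: [619.4, 193.0, 20.5]
ee_rot: [-0.0, 1.0, -0.0, 0.002]
force: [-0.0, -1.7, 5.7]
grip_width: 0.512
grip_force: 61.3
time_s: 20.7
eef_pos: [617.8, 193.1, 119.6]
ee_rot: [0.0, 1.0, -0.0, -0.0]
force: [1.0, 0.2, -2.9]
grip_width: 0.513
grip_force: 62.4
time_s: 21.2
eef_pos: [600.1, 82.8, 178.5]
ee_rot: [-0.0, 1.0, -0.001, 0.001]
force: [-1.1, 0.3, -3.9]
grip_width: 0.517
grip_force: 62.6
[600.09876251  82.76906452 178.45171806]
[395.4 239.4]
```

View pics/w10.png

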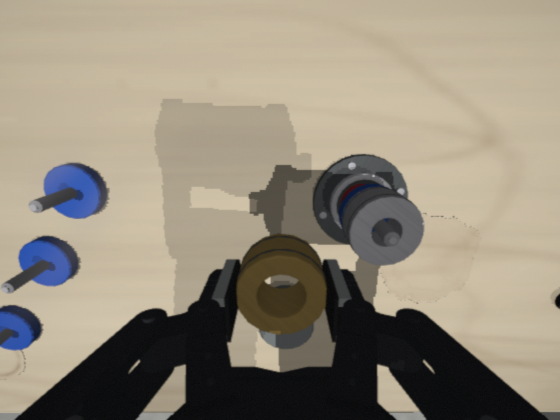

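Brass is held level (top columns 236–328, low edge row 333). Spigot tip is at about (394,239), steel top centre about (383,229).

Run:
```python
from h import *
c=eyes.calibration("wrist");M=np.load("w10.npy");im=cv2.imread("pics/w10.png")
print("tip",onplane(c,M,394,239,108),"steel",onplane(c,M,382.5,229.5,92)); g=im[225:255,375:415].mean(2).round().astype(int); print(g[::3,::2])
print("brass low",onplane(c,M,282,333,187)+[23,0,0],"hole",onplane(c,M,282,295,187),"far bottom",onplane(c,M,281,235,158.5)-[23,0,0])
```

```text
tip [5.943e+02 4.000e-01 1.080e+02] steel [595.5   3.8  92. ]
[[ 54  54  54  55  56  57  57  54  52  51  48  49  49  77 101 102 102 100
  100 101]
 [ 49  51  52  55  56  56  57  57  57  52  50  50  49  57  97 101 103 101
  102  99]
 [ 51  49  50  53  55  55  56  60  63  63  56  50  49  55  98 101 101 102
  101 101]
 [ 58  55  49  50  52  58  78  86  88  89  90  82  55  66 100 102 102 101
  100 101]
 [ 58  57  55  51  54  80  83  83  91  95  92  87  77  89 101 102 102 100
  102 101]
 [ 57  58  58  56  60  79  81  93 102 101 101  92  96 103 102 100 100 101
  100 100]
 [ 83  62  58  58  59  73  80  84  97 100  94  92 103 103 103 103 100 100
  100 100]
 [103 101  96  87  80  77  84  91  94  96  99  98  99 101 102 102 102 101
   99  98]
 [ 99 100 102 103 102 103 103 102 101 101 102 101  98  98  98  99 101 101
  102 101]
 [103 100  98 101 102 101 101 103 102 101 101 101 101 100  98  96  97  98
  101 141]]
brass low [600.8  83.1 187. ] hole [600.   83.1 187. ] far bottom [596.   83.6 158.5]
```

```bash
python3 -m jog '[[-0.0025,0.0415,0,0,0,0,0.035],[-0.0025,0.041,0,0,0,0,0.035],[0,0,0.02,0,0,0,0.035],[0,0,0.02,0,0,0,0.035],[0,0,0,0,0,0,0.035]]'
python3 -m jog '[[0,0,0,0,0,0,0.035],[0,0,0,0,0,0,0.035],[0,0,0.01,0,0,0,0.035],[0,0,0.009,0,0,0,0.035],[0,0,0,0,0,0,0.035]]'
python3 -m jog '[[0,0,0,0,0,0,0.035],[0,0,0.004,0,0,0,0.035],[0,0,0,0,0,0,0.035],[0,0,0,0,0,0,0.035]]'
```

```text
time_s: 21.75
eef_pos: [593.9, 2.0, 135.0]
ee_rot: [-0.001, 1.0, 0.0, -0.003]
force: [-0.4, 0.8, -3.9]
grip_width: 0.508
grip_force: 62.8
time_s: 22.25
eef_pos: [594.3, 1.1, 116.8]
ee_rot: [-0.0, 1.0, -0.0, -0.001]
force: [0.6, 0.3, -2.9]
grip_width: 0.51
grip_force: 62.8
time_s: 22.65
eef_pos: [595.1, 0.9, 114.5]
ee_rot: [0.0, 1.0, -0.0, -0.0]
force: [-0.7, 0.6, -3.3]
grip_width: 0.514
grip_force: 62.8
```

```bash
python3 -m jog '[[0,0,0.0015,0,0,0,0.035],[0,0,0,0,0,0,0.035],[0,0,0,0,0,0,0.035]]'
python3 -m jog '[[0,0,0.001,0,0,0,0.035],[0,0,0,0,0,0,0.035],[0,0,0,0,0,0,0.035]]'
python3 -m jog '[[0,0,0.001,0,0,0,0.035],[0,0,0,0,0,0,0.035],[0,0,0,0,0,0,0.035]]'
```

```text
time_s: 22.95
eef_pos: [595.1, 0.9, 113.0]
ee_rot: [0.0, 1.0, -0.0, 0.0]
force: [0.3, -0.4, -3.1]
grip_width: 0.509
grip_force: 62.8
time_s: 23.25
eef_pos: [595.3, 0.9, 112.5]
ee_rot: [0.0, 1.0, -0.0, 0.0]
force: [-0.1, 0.8, 2.8]
grip_width: 0.511
grip_force: 63.3
time_s: 23.55
eef_pos: [595.7, 0.8, 112.5]
ee_rot: [0.0, 1.0, -0.0, 0.001]
force: [-2.8, 0.9, 9.7]
grip_width: 0.51
grip_force: 64.0
```

Seated at 112.5 mm, as expected. Release, retreat and check.

```bash
python3 -m jog '[[0,0,-0.001,0,0,0,0.035],[0,0,0,0,0,0,0.0854],[0,0,0,0,0,0,0.0854],[0,0,0,0,0,0,0.0854],[0,0,0,0,0,0,0.0854]]'
python3 -m jog '[[0,0,-0.015,0,0,0,0.0854],[0,0,-0.04,0,0,0,0.0854],[0,0,-0.04,0,0,0,0.0854],[-0.03,0.03,0,0,0,0,0.0854],[-0.03,0.04,0,0,0,0,0.0854]]'
python3 -m jog '[[-0.03,0.04,0,0,0,0,0.0854],[0,0,0,0,0,0,0.0854],[0,0,0,0,0,0,0.0854],[0,0,0,0,0,0,0.0854]]'
python3 - <<'E'
from h import *
a,_,_=snap("side"); b,_,_=snap("wrist"); cv2.imwrite("pics/f.png",np.hstack([cv2.resize(a[120:270,220:370],(400,400)),cv2.resize(b,(400,400))]))
E
```

```text
time_s: 24.05
eef_pos: [595.1, 0.9, 111.9]
ee_rot: [-0.0, 1.0, -0.0, -0.0]
force: [-0.8, -0.5, -0.4]
grip_width: 0.999
grip_force: 0.0
time_s: 24.55
eef_pos: [534.8, -68.9, 207.9]
ee_rot: [0.0, 1.0, 0.001, 0.001]
force: [0.6, -1.4, 0.7]
grip_width: 1.0
grip_force: 0.0
time_s: 24.95
eef_pos: [505.6, -108.5, 207.0]
ee_rot: [-0.0, 1.0, 0.0, 0.0]
force: [0.8, 1.4, -0.1]
grip_width: 1.004
grip_force: 0.0
```

View pics/f.png

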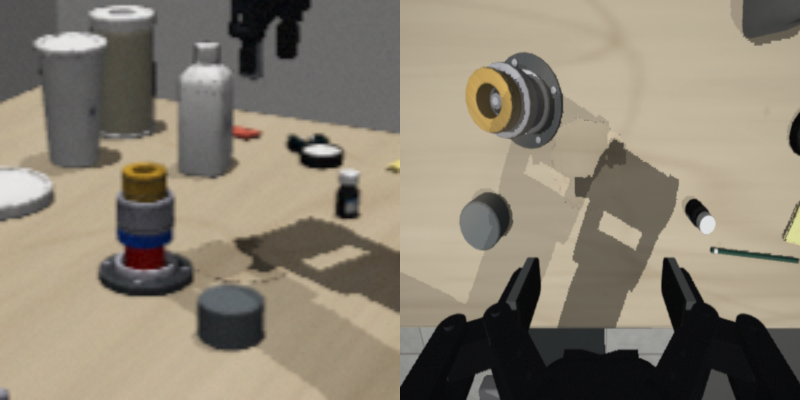

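The stack is upright and level: red, blue, steel, brass, with the spigot inside the brass hole. The grey puck, vial and bottle are untouched and the gripper is clear.

```bash
python3 -c "from rig import finish_job; print(finish_job())"
```

```text
the job is handed in; nothing more can be done
None
```

The job is handed in: red puck in the pot, then the presser foot, steel ring and brass ring stacked level and upright, with the grey puck, vial and bottle untouched, after about 25 s of robot time; the judge's result was not shown.

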